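# Put the flat anvil away and shut the sliding case cover

## Task

Put the flat anvil (the wide steel disc with a stem standing up from it) away in the open compartment of the grey accessory case, standing on its disc with the stem up; set it down, do not drop it. Then slide the case's metal cover fully shut over it. Leave the tapered spot anvil, the round test block and the casting where they are.

Things in the scene. Friction and masses are not known exactly. Their poses are not given: they have to be found in the camera images.
- case: Grey plastic accessory case fixed to the bench, 120 (its x) x 270 (its y) x 74 mm high; origin at the centre of its underside, z up. Its +y half is an open-topped compartment with a dark floor; its -y part is a solid deck where the open cover parks. Two low metal-topped rails along the long sides (inner edges at x = -48 and 48 mm, tops 74 mm above the bench) guide the cover.
- compartment (a point): Centre of the compartment's floor: 70 mm along the case's +y from its origin, 8 mm above the bench; axes as the case. The compartment spans case x -48 to 48 and y 15 to 125 mm; the cover's underside is 63 mm above the bench. With the cover open by q, the uncovered part runs from case y = 130 mm - q (at least 15) to 125 mm.
- cover (a joint): How far the flat aluminium cover is open, in m: 0 = fully shut against its stop, 0.135 = fully open. Opening slides it level to the case's -y, shutting to +y. It starts 0.085 to 0.135 open, stays where left and takes 2 to 4 N to slide. The plate is 102 (case x) x 120 (case y) x 6 mm, top 69 mm above the bench; shut, it spans case y 10 to 130 mm.
- cover_grip (a point): Centre of the top face of the cover's black handle, a straight rib across the middle of the plate: 60 mm along the case's x, 14 mm thick along the case's y (the slide direction), 24 mm high over the plate. This point is 93 mm above the bench and moves with the cover; axes as the case.
- flat_anvil: Flat anvil to be put away: one steel piece of 0.25 to 0.45 kg, a disc of 60 mm diameter and 12 mm thickness with a plain round stem of 20 mm diameter rising 30 mm from its middle (42 mm tall in all). It stands on its disc on the bench, stem up. Origin at the centre of the disc's underside, z up along the stem.
- spot_anvil: Spot anvil, leave alone: steel post of 38 mm diameter with a tapered tip, 56 mm tall, no wide disc, standing on the bench; origin at the centre of its underside. It and the flat anvil may have swapped places.
- test_block: Round steel test block, leave alone: plain disc of 60 mm diameter, 15 mm thick, no stem, on the bench; origin at the centre of its underside.
- casting: Dark grey square casting with a round metal flange and dark bore on top, leave alone: 100 x 100 x 88 mm, 1.8 kg; origin at the centre of its underside.
Things that resemble listed ones, but are neither listed nor needed, are in the scene too. What is shaped like the flat_anvil but green or yellow is not meant.

How it is judged:
On the way:
1. the flat anvil stands released in the compartment while the cover is still open (x of flat_anvil in the frame of case between -0.025 and 0.025 m and y of flat_anvil in the frame of case between 0.035 and 0.105 m and z of flat_anvil in the frame of case below 0.012 m and angle between flat_anvil's own z axis and vertical below 0.1 rad and linear speed of flat_anvil below 0.02 m/s and contact force between the fingers and flat_anvil below 0.1 N and value of joint cover above 0.05 m), for 0.2 s.
At the end, for the whole second after the job is handed in: The flat anvil stands on its disc on the compartment's floor (within 25 mm of the compartment's centre line in the case's x, its centre 35 to 105 mm along the case's y, underside less than 4 mm off the floor, tilt under 0.1 rad), at rest, and the cover is shut to within 5 mm of its stop and still (x of flat_anvil in the frame of case between -0.025 and 0.025 m and y of flat_anvil in the frame of case between 0.035 and 0.105 m and z of flat_anvil in the frame of case below 0.012 m and angle between flat_anvil's own z axis and vertical below 0.1 rad and linear speed of flat_anvil below 0.02 m/s and value of joint cover below 0.005 m and velocity of joint cover between -0.01 and 0.01 m/s); the robot touches nothing.
It fails at once if the flat anvil is dropped (falls freely faster than 0.6 m/s, some 18 mm) (linear speed of flat_anvil above 0.6 m/s and contact force between the fingers and flat_anvil below 0.1 N).
It fails at once if the spot anvil is moved by more than 15 mm (distance of spot_anvil from where it was at the start of the episode above 0.015 m).
It fails at once if the test block is moved by more than 15 mm (distance of test_block from where it was at the start of the episode above 0.015 m).
It fails at once if the casting is moved by more than 15 mm (distance of casting from where it was at the start of the episode above 0.015 m).
It also fails if it takes over 48 s, if anything falls off the work surface, if the arm or the gripper's body presses on something with over 40 N, if the wrist force passes 120 N, or if a joint passes its speed limit or range.

## Robot

A 7-joint arm with a two-finger parallel gripper is mounted at the origin on the work surface. World frame = base frame: x ahead of the robot, y to its left, z up, the work surface at z = 0. Lengths are in m, angles in rad, forces in N, time in s.
With the tool pointing down it reaches from about 0.4 to 0.875 m from the base axis. Payload 19.3 kg.
Tool frame: the origin (TCP) lies at the very end of the fingers, on their centre line; the grasp point (between the pads) lies 19 mm behind it; z points along the fingers, y is the line along which they close (so a half turn about z gives the same grasp; the last joint's range is limited). The gripper opens to 85 mm and grips with 20 to 120 N. Pads are 22 mm wide; open, the fingers measure 114 mm over their backs; the gripper's body (76 mm by 85 mm) begins 54 mm behind the grasp point. The pads swing forward as they close: fully open they stand 13 mm farther back than shut.
Start: joints at [-1.226, 0.521, -0.036, 1.599, 0.021, 1.021, -0.113], TCP at [0.252, 0.572, 0.231] pointing down, gripper open.
Joint ranges: [-2.91, 2.91], [-0.3, 2.13], [-1.5, 1.42], [0.17, 2.43], [-1.26, 4.41], [0.16, 1.93], [-2.52, 2.52]. Speed limits (rad/s): [1.89, 1.89, 2.39, 2.39, 3.01, 3.01, 3.01].

## Interface

Orientations are given as [roll, pitch, yaw] about the fixed x, y, z axes, in that order (R = Rz(yaw) Ry(pitch) Rx(roll)).
In Python, from workcell import monitor, optics, workorder gives the robot as it stands.
- The arm moves only by the tool apply_moves, never from a script. Its arguments are lists of equal length, an entry for each row: "linear": the shift along the tool's x, y, z each as a share of 0.1 m, from -1 to 1, a list of three; "delta_rot": the turn, a rotation vector about the tool's x, y, z each as a share of 120 degrees, from -1 to 1, a list of three. A call has exactly 5 rows; each row is the pose to reach, as a shift and turn from the pose commanded when the call began, along the tool's axes at that moment; what a row does not reach only later rows make up. A row lasts 1/12 s, in which the tool goes at most 41.7 mm and 7.16 degrees, less where a joint would pass 70% of its speed; a pose out of reach is approached as far as the arm can. A call with a number of a shift or a turn outside -1 to 1 is refused whole. A call with a gripper value outside its range is refused whole. "gripper" is the opening, from -1 (shut) to 1 (fully open), set as the call begins (left out, the last holds). The fingers move at their own pace and stop on an object; "force" is the grip in N (left out, the last holds). Time passes only in rows, so rows that repeat a pose let the fingers close, or fill a call up. It gives the time, the measured TCP pose, the force, the opening and the grip force at its end, in the units of the state.
- monitor.observe(): the state, without advancing time (a new reading comes with each control period).
- optics.grab_frame(name): name is "side" or "top"; returns (picture, depth): 480x640x3 uint8, red, green, blue; 480x640 float32, m along the optical axis (not along the pixel's ray), 0 where there is no reading.
- optics.camera_info(name): a dict with "fx", "fy", "cx", "cy" (pixels), "rvec" (rotation vector, rad) and "tvec" (3), from world to camera coordinates, as OpenCV has them. Camera axes: x right, y down, z forward; pixel columns grow to the right and rows downward; lengths in m; the calibration is good to about 2 mm. A picture is of the moment at which its call begins. camera_info takes no time and is no camera call.
- workorder.job_done(): hands the job in; it is judged then, once.
The state is a dict: "clock": time; "qpos": joint angles; "qd": joint speeds; "joint_efforts": joint torques, N m; "position": TCP position; "tool_rot": TCP orientation; "force": force on the tool from outside, world axes, zero at the start; "moment": the same for the moment, N m; "grip_width": finger opening in m; "finger_force": force on a finger pad.
Only numpy, scipy, OpenCV 4.12 (cv2) and the standard library are available. Lean on these libraries where they do the work, as an engineer would, in place of code of your own. Each camera call takes 0.05 s, during which the arm holds its last target. There are 200 camera calls.

## Working session

There is one attempt and no reset: what is moved stays moved. The work goes in short steps, Python scripts to look and compute and a tool call to move; the robot and the scene stay as the last step left them, time stands still between calls to the robot, and variables do not carry over. Pictures are saved under pics/ and viewed, at most 10 in all, crops included, and the job is handed in when it is done.

Besides the shell and the picture viewer there is one more tool, called after "Call:" as a command line: name --argument value ..., lists and objects as JSON in quotes. apply_moves: Moves the arm, as the interface text tells. Its arguments: {"type":"object","properties":{"linear":{"type":"array"},"delta_rot":{"type":"array"},"gripper":{"type":"number"},"force":{"type":"number"}},"required":["linear","delta_rot"]}

```bash
mkdir -p pics; cat > h.py <<'E'
import numpy as np, cv2
from workcell import monitor, optics, workorder
from scipy.spatial.transform import Rotation as R
def cam(n):
    i=optics.camera_info(n); M=cv2.Rodrigues(np.array(i['rvec'],float))[0]; return i,M,np.array(i['tvec'],float).ravel()
def pts(n,d):
    i,M,t=cam(n); v,u=np.mgrid[0:480,0:640]
    P=np.stack([(u-i['cx'])/i['fx']*d,(v-i['cy'])/i['fy']*d,d],-1)
    return (P-t)@M
def ray(n,u,v,z):
    i,M,t=cam(n); c=-M.T@t; r=M.T@np.array([(u-i['cx'])/i['fx'],(v-i['cy'])/i['fy'],1]); return c+r*(z-c[2])/r[2]
E
python3 - <<'E'
from h import *
for n in('top','side'):
    p,d=optics.grab_frame(n); np.savez('pics/%s0.npz'%n,p=p,d=d); cv2.imwrite('pics/%s0.png'%n,p[...,::-1])
    i,M,t=cam(n); print(n,-M.T@t, M[2], i['fx'])
s=monitor.observe(); print(s)
E
```

```text
top [0.42193451 0.06013574 1.23362873] [ 0.13043259 -0.00107091 -0.9914566 ] 551.6895811887453
side [ 0.28310908 -1.08148428  0.92345228] [ 0.20372497  0.78815668 -0.58077981] 577.4002437090834
{'clock': 0.1, 'qpos': array([-1.2262551 ,  0.52195924, -0.03632469,  1.59994667,  0.0211793 ,
        1.02111966, -0.11279423]), 'qd': array([-1.61922536e-03, -1.45339603e-03,  2.31274101e-05,  2.12137419e-04,
       -3.40138561e-04,  1.94004836e-03,  1.05251114e-03]), 'joint_efforts': array([ 3.74092895e-03, -9.28479552e+01,  1.98419139e+00, -3.70529222e+01,
        1.82186061e-02,  5.28785939e-03, -5.50906861e-05]), 'position': array([0.25174899, 0.5717174 , 0.23078185]), 'tool_rot': array([-3.14054545e+00,  5.79669856e-05,  2.72683298e+00]), 'force': array([-0.55613717, -0.45219079,  0.23700171]), 'moment': array([0.03469957, 0.05991158, 0.03363792]), 'finger_force': 0.0, 'grip_width': 0.08542816027751918}
```

View pics/top0.png

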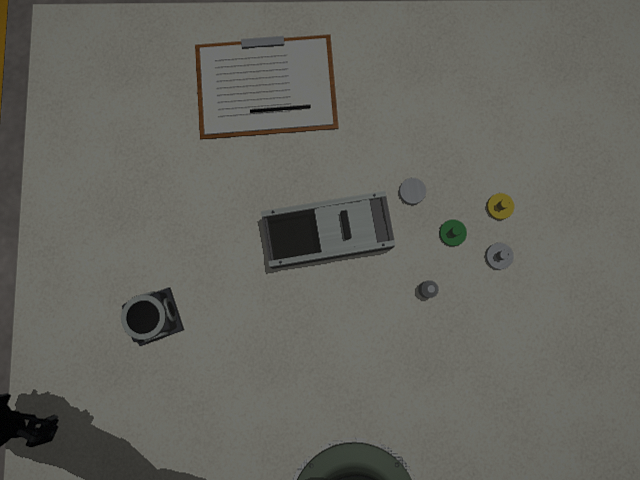

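View pics/side0.png

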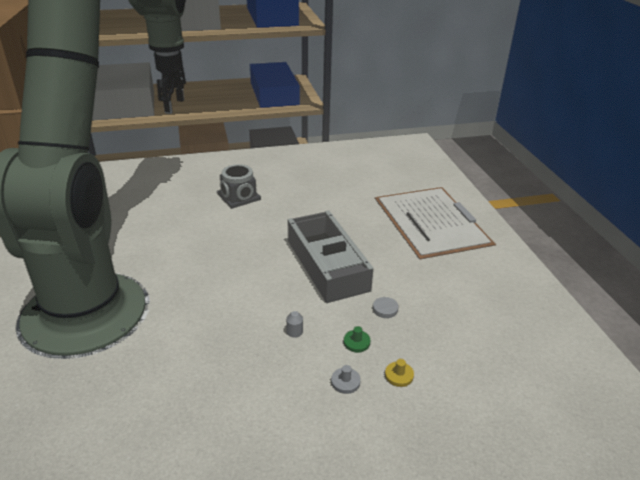

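The top view shows the case at (327,231) with its open compartment to the left and the handle at (345,225). The grey flat anvil is at (499,256) in the top view and (346,379) in the side view. The spot anvil is at (428,289), the test block at (412,191), the green and yellow decoys at (453,232) and (500,206), and the casting at (150,317).

```bash
python3 - <<'E'
from h import *
D={n:np.load('pics/%s0.npz'%n) for n in('top','side')}
W={n:pts(n,D[n]['d']) for n in D}
def box(n,u,v,r,r2=None):
    r2=r2 or r
    m=np.zeros((480,640),bool); m[v-r2:v+r2,u-r:u+r]=1; return m&(D[n]['d']>0)
for n,(u,v) in {'top':(499,256),'side':(346,379)}.items():
    w=W[n]; b=box(n,u,v,18); z=w[...,2]
    print(n,'bench z',np.median(z[b&(z<.005)]))
    for lo,hi in((.007,.018),(.036,.05)):
        m=b&(z>lo)&(z<hi); q=w[m]; print(lo,m.sum(),q.mean(0).round(4),np.ptp(q,0).round(3), np.median(q[:,2]).round(4))
        pix=np.argwhere(m); c,r=cv2.minEnclosingCircle(q[:,:2].astype(np.float32)); print('  circle',np.round(c,4),round(r,4),'pix',pix.mean(0)[::-1])
for n,(u,v,r,r2) in {'top':(327,231,85,60),'side':(330,255,55,55)}.items():
    w=W[n]; z=w[...,2]; b=box(n,u,v,r,r2)
    for nm,lo,hi in(('rail',.0715,.08),('cover',.066,.071),('rib',.085,.1),('all',.05,.08),('floor',.004,.02)):
        q=w[b&(z>lo)&(z<hi)]
        if len(q)<10: print(n,nm,len(q)); continue
        (c,s,a)=cv2.minAreaRect(q[:,:2].astype(np.float32)); print(n,nm,len(q),np.round(c,4),np.round(s,4),round(a,2),'z',np.median(q[:,2]).round(4),'mean',q.mean(0).round(4))
E
```

```text
top bench z 0.00027752973219549395
0.007 473 [ 0.5346 -0.3312  0.0123] [0.068 0.068 0.011] 0.0123
  circle [ 0.5395 -0.3302] 0.0351 pix [498.96828753 255.54122622]
0.036 70 [ 0.535  -0.3322  0.0422] [0.018 0.02  0.011] 0.0425
  circle [ 0.5362 -0.3328] 0.0108 pix [503.75714286 254.02857143]
side bench z -0.0017788536777495435
0.007 420 [ 0.5292 -0.3374  0.0105] [0.059 0.06  0.011] 0.0103
  circle [ 0.5306 -0.3321] 0.0309 pix [344.87142857 380.33095238]
0.036 69 [ 0.5307 -0.333   0.0397] [0.019 0.021 0.007] 0.0398
  circle [ 0.5308 -0.3318] 0.0121 pix [345.65217391 368.69565217]
top rail 2019 [0.592  0.0497] [0.1205 0.2698] 8.97 z 0.0741 mean [0.5942 0.0364 0.0743]
top cover 1809 [0.5919 0.0492] [0.1207 0.2711] 8.76 z 0.069 mean [0.5965 0.0134 0.0689]
top rib 193 [0.5978 0.0116] [0.0604 0.0143] 8.82 z 0.093 mean [0.5972 0.0118 0.093 ]
top all 4955 [0.5919 0.0492] [0.1212 0.271 ] 8.85 z 0.0705 mean [0.5959 0.0219 0.0699]
top floor 3188 [0.5977 0.0511] [0.3846 0.2706] 89.41 z 0.0078 mean [0.5984 0.083  0.0084]
side rail 437 [0.5873 0.0479] [0.1215 0.2717] 9.02 z 0.0728 mean [0.589  0.0271 0.0733]
side cover 1069 [0.5883 0.0512] [0.1228 0.2787] 9.26 z 0.0683 mean [0.5915 0.014  0.0684]
side rib 115 [0.5943 0.0116] [0.0603 0.0197] 5.64 z 0.0899 mean [0.5932 0.0107 0.0897]
side all 2889 [0.5884 0.0518] [0.1248 0.2813] 9.13 z 0.0667 mean [0.5896 0.02   0.0656]
side floor 789 [0.6083 0.1229] [0.4962 0.3012] 71.38 z 0.0116 mean [0.5981 0.0125 0.0116]
```

```bash
cat >> h.py <<'E'
def plan(p,yaw,wps):
    """wps: (x,y,z,yaw_deg,ncalls). prints last-row tool shift share, tool-z turn share for each call"""
    p=np.array(p,float)
    for x,y,z,yw,n in wps:
        for k in range(n,0,-1):
            d=(np.array([x,y,z])-p)/k; dy=(yw-yaw)/k
            T=(R.from_euler('z',yaw,degrees=True)*R.from_euler('x',180,degrees=True))
            s=np.round(T.inv().apply(d)/.1/.05,1).round()*.05; t=round(-dy/120/.005)*.005
            p=p+T.apply(s*.1); yaw=yaw-t*120
            print('shift',s.round(3),'turn',round(t,3),'->',p.round(4),round(yaw,1))
E
python3 - <<'E'
from h import *
s=monitor.observe()
plan(s['position'],np.degrees(s['tool_rot'][2]),[(.5,.25,.2,38.4,4),(.533,-.3325,.10,8.9,6)])
E
```

```text
shift [-0.9 -0.5  0.1] turn 0.245 -> [0.314  0.4897 0.2208] 126.8
shift [-1.    0.    0.05] turn 0.245 -> [0.3739 0.4097 0.2158] 97.4
shift [-0.9  0.5  0.1] turn 0.245 -> [0.4351 0.3269 0.2058] 68.0
shift [-0.45  0.9   0.05] turn 0.245 -> [0.5018 0.2515 0.2008] 38.6
shift [-0.55  0.8   0.15] turn 0.04 -> [0.5088 0.1547 0.1858] 33.8
shift [-0.5   0.85  0.15] turn 0.04 -> [0.5146 0.0562 0.1708] 29.0
shift [-0.45  0.85  0.2 ] turn 0.04 -> [ 0.5165 -0.0399  0.1508] 24.2
shift [-0.35  0.9   0.15] turn 0.045 -> [ 0.5215 -0.1364  0.1358] 18.8
shift [-0.25  0.95  0.2 ] turn 0.04 -> [ 0.5285 -0.2344  0.1158] 14.0
shift [-0.2   0.95  0.15] turn 0.045 -> [ 0.5322 -0.3314  0.1008] 8.6
```

Call:
apply_moves --linear '[[-0.18, -0.1, 0.02], [-0.36, -0.2, 0.04], [-0.54, -0.3, 0.06], [-0.72, -0.4, 0.08], [-0.9, -0.5, 0.1]]' --delta_rot '[[0, 0, 0.049], [0, 0, 0.098], [0, 0, 0.147], [0, 0, 0.196], [0, 0, 0.245]]'

```text
clock: 0.52
position: [0.3146, 0.489, 0.221]
tool_rot: [-3.141, 0.0, 2.209]
force: [0.1, 0.5, 0.1]
grip_width: 0.0853
finger_force: 0.0
```

Call:
apply_moves --linear '[[-0.2, 0, 0.01], [-0.4, 0, 0.02], [-0.6, 0, 0.03], [-0.8, 0, 0.04], [-1, 0, 0.05]]' --delta_rot '[[0, 0, 0.049], [0, 0, 0.098], [0, 0, 0.147], [0, 0, 0.196], [0, 0, 0.245]]'

```text
clock: 0.93
position: [0.3744, 0.409, 0.2161]
tool_rot: [-3.141, 0.0, 1.695]
force: [0.4, -0.0, 0.5]
grip_width: 0.0855
finger_force: 0.0
```

Tracking matches the plan, so I'll run the rest of the transfer.

Call:
apply_moves --linear '[[-0.18, 0.1, 0.02], [-0.36, 0.2, 0.04], [-0.54, 0.3, 0.06], [-0.72, 0.4, 0.08], [-0.9, 0.5, 0.1]]' --delta_rot '[[0, 0, 0.049], [0, 0, 0.098], [0, 0, 0.147], [0, 0, 0.196], [0, 0, 0.245]]'

```text
clock: 1.35
position: [0.4357, 0.3262, 0.2061]
tool_rot: [-3.141, 0.0, 1.182]
force: [0.6, 1.3, -0.4]
grip_width: 0.0851
finger_force: 0.0
```

Call:
apply_moves --linear '[[-0.09, 0.18, 0.01], [-0.18, 0.36, 0.02], [-0.27, 0.54, 0.03], [-0.36, 0.72, 0.04], [-0.45, 0.9, 0.05]]' --delta_rot '[[0, 0, 0.049], [0, 0, 0.098], [0, 0, 0.147], [0, 0, 0.196], [0, 0, 0.245]]'

```text
clock: 1.77
position: [0.5023, 0.2509, 0.2011]
tool_rot: [-3.142, 0.0, 0.669]
force: [0.9, -0.8, 0.3]
grip_width: 0.0852
finger_force: 0.0
```

Call:
apply_moves --linear '[[-0.11, 0.16, 0.03], [-0.22, 0.32, 0.06], [-0.33, 0.48, 0.09], [-0.44, 0.64, 0.12], [-0.55, 0.8, 0.15]]' --delta_rot '[[0, 0, 0.008], [0, 0, 0.016], [0, 0, 0.024], [0, 0, 0.032], [0, 0, 0.04]]'

```text
clock: 2.18
position: [0.5082, 0.1537, 0.1859]
tool_rot: [-3.141, 0.001, 0.592]
force: [-0.4, 0.5, -0.1]
grip_width: 0.0855
finger_force: 0.0
```

Call:
apply_moves --linear '[[-0.1, 0.17, 0.03], [-0.2, 0.34, 0.06], [-0.3, 0.51, 0.09], [-0.4, 0.68, 0.12], [-0.5, 0.85, 0.15]]' --delta_rot '[[0, 0, 0.008], [0, 0, 0.016], [0, 0, 0.024], [0, 0, 0.032], [0, 0, 0.04]]'

```text
clock: 2.6
position: [0.514, 0.0553, 0.171]
tool_rot: [-3.141, 0.0, 0.508]
force: [0.2, -0.1, -0.3]
grip_width: 0.0853
finger_force: 0.0
```

Call:
apply_moves --linear '[[-0.09, 0.17, 0.04], [-0.18, 0.34, 0.08], [-0.27, 0.51, 0.12], [-0.36, 0.68, 0.16], [-0.45, 0.85, 0.2]]' --delta_rot '[[0, 0, 0.008], [0, 0, 0.016], [0, 0, 0.024], [0, 0, 0.032], [0, 0, 0.04]]'

```text
clock: 3.02
position: [0.5158, -0.0407, 0.1509]
tool_rot: [-3.141, 0.001, 0.424]
force: [1.6, -0.6, 0.1]
grip_width: 0.0853
finger_force: 0.0
```

Call:
apply_moves --linear '[[-0.07, 0.18, 0.03], [-0.14, 0.36, 0.06], [-0.21, 0.54, 0.09], [-0.28, 0.72, 0.12], [-0.35, 0.9, 0.15]]' --delta_rot '[[0, 0, 0.009], [0, 0, 0.018], [0, 0, 0.027], [0, 0, 0.036], [0, 0, 0.045]]'

```text
clock: 3.43
position: [0.5209, -0.137, 0.1359]
tool_rot: [-3.141, 0.001, 0.33]
force: [0.5, -0.0, -0.5]
grip_width: 0.0855
finger_force: 0.0
```

Call:
apply_moves --linear '[[-0.05, 0.19, 0.04], [-0.1, 0.38, 0.08], [-0.15, 0.57, 0.12], [-0.2, 0.76, 0.16], [-0.25, 0.95, 0.2]]' --delta_rot '[[0, 0, 0.008], [0, 0, 0.016], [0, 0, 0.024], [0, 0, 0.032], [0, 0, 0.04]]'

```text
clock: 3.85
position: [0.5279, -0.2349, 0.1159]
tool_rot: [-3.141, 0.0, 0.246]
force: [0.3, 0.1, -0.0]
grip_width: 0.0854
finger_force: 0.0
```

Call:
apply_moves --linear '[[-0.04, 0.19, 0.03], [-0.08, 0.38, 0.06], [-0.12, 0.57, 0.09], [-0.16, 0.76, 0.12], [-0.2, 0.95, 0.15]]' --delta_rot '[[0, 0, 0.009], [0, 0, 0.018], [0, 0, 0.027], [0, 0, 0.036], [0, 0, 0.045]]'

```text
clock: 4.27
position: [0.5315, -0.3318, 0.1009]
tool_rot: [-3.141, 0.001, 0.152]
force: [0.2, -0.3, 1.1]
grip_width: 0.0857
finger_force: 0.0
```

Call:
apply_moves --linear '[[0.01, 0.01, 0.17], [0.01, 0.01, 0.34], [0.01, 0.01, 0.51], [0.01, 0.01, 0.68], [0.01, 0.01, 0.85]]' --delta_rot '[[0, 0, 0], [0, 0, 0], [0, 0, 0], [0, 0, 0], [0, 0, 0]]'

```text
clock: 4.68
position: [0.5326, -0.3317, 0.0153]
tool_rot: [-3.141, 0.001, 0.152]
force: [0.7, -0.2, 1.1]
grip_width: 0.0854
finger_force: 0.0
```

Call:
apply_moves --linear '[[0, 0, 0], [0, 0, 0], [0, 0, 0], [0, 0, 0], [0, 0, 0]]' --delta_rot '[[0, 0, 0], [0, 0, 0], [0, 0, 0], [0, 0, 0], [0, 0, 0]]' --gripper -1 --force 50

```text
clock: 5.1
position: [0.5338, -0.3322, 0.0173]
tool_rot: [3.141, -0.001, 0.151]
force: [-0.1, 0.5, 0.2]
grip_width: 0.0252
finger_force: 0.0
```

Call:
apply_moves --linear '[[0, 0, 0], [0, 0, 0], [0, 0, 0], [0, 0, 0], [0, 0, 0]]' --delta_rot '[[0, 0, 0], [0, 0, 0], [0, 0, 0], [0, 0, 0], [0, 0, 0]]'

```text
clock: 5.52
position: [0.5338, -0.3322, 0.0174]
tool_rot: [3.141, -0.001, 0.151]
force: [-0.8, 1.0, 9.0]
grip_width: 0.0178
finger_force: 48.6
```

Call:
apply_moves --linear '[[0, 0, -0.05], [0, 0, -0.2], [0, 0, -0.4], [0, 0, -0.7], [0, 0, -1]]' --delta_rot '[[0, 0, 0], [0, 0, 0], [0, 0, 0], [0, 0, 0], [0, 0, 0]]'

```text
clock: 5.93
position: [0.5328, -0.3318, 0.1182]
tool_rot: [-3.141, 0.001, 0.15]
force: [0.9, -1.4, -3.9]
grip_width: 0.0179
finger_force: 49.0
```

```bash
python3 - <<'E'
from h import *
p,d=optics.grab_frame('side'); np.savez('pics/side1.npz',p=p,d=d)
s=monitor.observe(); print(s['position'],s['tool_rot'],s['force'],s['grip_width'],s['finger_force'])
i,M,t=cam('side'); c=M@s['position']+t; u,v=int(c[0]/c[2]*i['fx']+i['cx']),int(c[1]/c[2]*i['fy']+i['cy']); print(u,v)
q=p[v-100:v+80,u-90:u+90]; cv2.imwrite('pics/side1.png',cv2.resize(q,None,fx=3,fy=3,interpolation=cv2.INTER_CUBIC)[...,::-1])
c=np.array([.5903,.0502]);a=np.radians(8.9); ex=np.array([np.cos(a),np.sin(a)]);ey=np.array([-ex[1],ex[0]]); tgt=c+.073*ey; print('target',tgt,'shut rib',c+.07*ey)
plan(s['position'],np.degrees(s['tool_rot'][2]),[(.55,-.2,.15,8.9,2),(*tgt,.15,8.9,4)])
E
```

```text
[ 0.53484116 -0.33364251  0.12416293] [ 3.13778293 -0.00489578  0.14995077] [ 4.64526214 -3.64693589  4.85555221] 0.017560021666274135 49.29739773273468
349 338
target [0.57900614 0.12232107] shut rib [0.57947027 0.11935719]
shift [ 0.2  -0.65 -0.15] turn 0.0 -> [ 0.5449 -0.2664  0.1392] 8.6
shift [ 0.15 -0.65 -0.1 ] turn -0.005 -> [ 0.55   -0.1999  0.1492] 9.2
shift [ 0.2 -0.8 -0. ] turn 0.0 -> [ 0.557  -0.1177  0.1492] 9.2
shift [ 0.2 -0.8 -0. ] turn 0.0 -> [ 0.564  -0.0355  0.1492] 9.2
shift [ 0.2  -0.75 -0.  ] turn 0.0 -> [0.5717 0.0417 0.1492] 9.2
shift [ 0.2 -0.8 -0. ] turn 0.0 -> [0.5787 0.1239 0.1492] 9.2
```

View pics/side1.png

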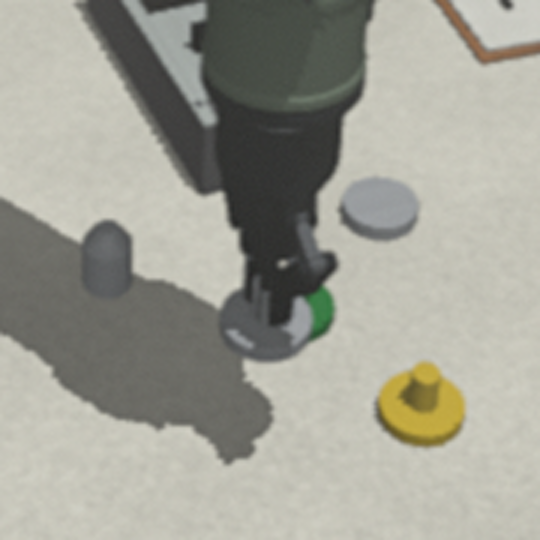

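The crop shows the anvil held upright by its stem and clear of the bench. Next I'll carry it over the compartment.

Call:
apply_moves --linear '[[0.03, -0.1, -0.02], [0.06, -0.25, -0.06], [0.1, -0.42, -0.11], [0.15, -0.61, -0.16], [0.2, -0.8, -0.2]]' --delta_rot '[[0, 0, 0], [0, 0, 0], [0, 0, 0], [0, 0, 0], [0, 0, 0]]'

```text
clock: 6.4
position: [0.5409, -0.2487, 0.137]
tool_rot: [-3.141, -0.0, 0.15]
force: [1.0, -0.2, -3.7]
grip_width: 0.0176
finger_force: 49.3
```

Call:
apply_moves --linear '[[0.05, -0.18, -0.04], [0.09, -0.37, -0.08], [0.14, -0.55, -0.11], [0.18, -0.74, -0.13], [0.23, -0.92, -0.15]]' --delta_rot '[[0, 0, 0], [0, 0, 0], [0, 0, 0], [0, 0, 0], [0, 0, 0]]'

```text
clock: 6.82
position: [0.5497, -0.154, 0.1519]
tool_rot: [-3.141, 0.0, 0.151]
force: [0.3, 0.2, -3.3]
grip_width: 0.0177
finger_force: 49.3
```

Call:
apply_moves --linear '[[0.05, -0.19, 0], [0.1, -0.37, 0], [0.14, -0.56, 0], [0.19, -0.74, 0], [0.24, -0.93, 0]]' --delta_rot '[[0, 0, 0], [0, 0, 0], [0, 0, 0], [0, 0, 0], [0, 0, 0]]'

```text
clock: 7.23
position: [0.5595, -0.0587, 0.1517]
tool_rot: [-3.141, 0.0, 0.151]
force: [0.0, -0.1, -3.5]
grip_width: 0.0175
finger_force: 49.3
```

Call:
apply_moves --linear '[[0.05, -0.19, 0], [0.1, -0.37, 0], [0.14, -0.56, 0], [0.19, -0.74, 0], [0.24, -0.93, 0]]' --delta_rot '[[0, 0, 0], [0, 0, 0], [0, 0, 0], [0, 0, 0], [0, 0, 0]]'

```text
clock: 7.65
position: [0.5692, 0.0368, 0.1517]
tool_rot: [-3.141, 0.0, 0.151]
force: [-0.1, -0.7, -4.2]
grip_width: 0.0176
finger_force: 49.3
```

Call:
apply_moves --linear '[[0.07, -0.25, 0], [0.13, -0.48, 0], [0.18, -0.67, 0], [0.21, -0.79, 0], [0.23, -0.85, 0]]' --delta_rot '[[0, 0, 0], [0, 0, 0], [0, 0, 0], [0, 0, 0], [0, 0, 0]]'

```text
clock: 8.07
position: [0.5792, 0.1251, 0.1514]
tool_rot: [-3.141, 0.0, 0.153]
force: [0.1, 0.5, -3.1]
grip_width: 0.0178
finger_force: 49.2
```

Call:
apply_moves --linear '[[0, 0, 0], [0, 0, 0], [0, 0, 0], [0, 0, 0], [0, 0, 0]]' --delta_rot '[[0, 0, 0], [0, 0, 0], [0, 0, 0], [0, 0, 0], [0, 0, 0]]'

```text
clock: 8.48
position: [0.5796, 0.1221, 0.1514]
tool_rot: [3.141, 0.0, 0.149]
force: [-0.0, -0.3, -3.6]
grip_width: 0.0177
finger_force: 49.2
```

```bash
python3 - <<'E'
from h import *
s=monitor.observe(); print(s['position'],s['tool_rot'],s['force'],s['grip_width'],s['finger_force'])
for n in('top','side'):
    p,d=optics.grab_frame(n); i,M,t=cam(n); c=M@s['position']+t; u,v=int(c[0]/c[2]*i['fx']+i['cx']),int(c[1]/c[2]*i['fy']+i['cy'])
    w=pts(n,d); z=w[...,2]; b=np.zeros(z.shape,bool); b[v-40:v+40,u-40:u+40]=1
    m=b&(d>0)&(np.hypot(w[...,0]-s['position'][0],w[...,1]-s['position'][1])<.036)&(z>.125)&(z<.155); q=w[m]
    print(n,m.sum(), q.mean(0),q.min(0),q.max(0))
    if n=='side': cv2.imwrite('pics/side2.png',cv2.resize(p[v-60:v+80,u-70:u+90],None,fx=4,fy=4,interpolation=cv2.INTER_CUBIC)[...,::-1])
E
```

```text
[0.57960368 0.12213511 0.15140025] [3.14144800e+00 3.77281168e-05 1.49324124e-01] [-0.02759486 -0.34864971 -3.63826038] 0.01767367937902456 49.20687675476074<stdin>:7: RuntimeWarning: Mean of empty slice.
  ret = um.true_divide(
Traceback (most recent call last):
ValueError: zero-size array to reduction operation minimum which has no identity
```

Call:
apply_moves --linear '[[0, 0, 0.15], [0, 0, 0.37], [0, 0, 0.6], [0, 0, 0.8], [0, 0, 0.9]]' --delta_rot '[[0, 0, 0], [0, 0, 0], [0, 0, 0], [0, 0, 0], [0, 0, 0]]'

```text
clock: 8.95
position: [0.5787, 0.1227, 0.0592]
tool_rot: [3.141, 0.002, 0.15]
force: [-0.6, -0.7, -4.0]
grip_width: 0.0175
finger_force: 49.2
```

Call:
apply_moves --linear '[[0, 0, 0.1], [0, 0, 0.18], [0, 0, 0.25], [0, 0, 0.3], [0, 0, 0.32]]' --delta_rot '[[0, 0, 0], [0, 0, 0], [0, 0, 0], [0, 0, 0], [0, 0, 0]]'

```text
clock: 9.37
position: [0.5796, 0.1231, 0.029]
tool_rot: [-3.142, 0.0, 0.151]
force: [-0.6, -0.7, -3.8]
grip_width: 0.0178
finger_force: 49.2
```

```bash
python3 - <<'E'
from h import *
s=monitor.observe(); print(s['position'],s['tool_rot'],s['force'])
p,d=optics.grab_frame('side'); i,M,t=cam('side'); c=M@s['position']+t; u,v=int(c[0]/c[2]*i['fx']+i['cx']),int(c[1]/c[2]*i['fy']+i['cy'])
cv2.imwrite('pics/side2.png',cv2.resize(p[v-60:v+80,u-70:u+90],None,fx=4,fy=4,interpolation=cv2.INTER_CUBIC)[...,::-1])
E
```

```text
[0.57963112 0.12310343 0.02898598] [-3.14159070e+00  3.47148709e-05  1.50657563e-01] [-0.59473185 -0.68096677 -3.82930566]
```

View pics/side2.png

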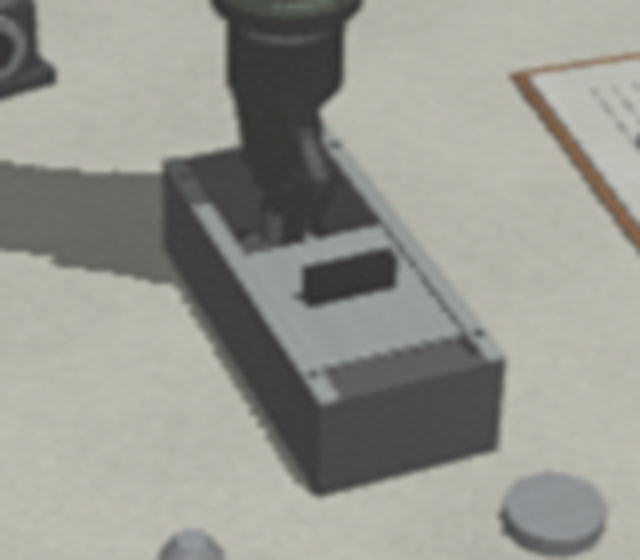

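The anvil is inside the compartment, near its centre and still held. The cover hasn't moved and the fingers are clear of the walls. I'll lower it slowly until it touches the floor.

Call:
apply_moves --linear '[[0, 0, 0.01], [0, 0, 0.02], [0, 0, 0.02], [0, 0, 0.03], [0, 0, 0.03]]' --delta_rot '[[0, 0, 0], [0, 0, 0], [0, 0, 0], [0, 0, 0], [0, 0, 0]]'

```text
clock: 9.83
position: [0.5796, 0.1232, 0.0264]
tool_rot: [-3.142, -0.0, 0.151]
force: [-0.6, 0.5, -3.6]
grip_width: 0.0179
finger_force: 49.2
```

Call:
apply_moves --linear '[[0, 0, 0], [0, 0, 0.01], [0, 0, 0.01], [0, 0, 0.01], [0, 0, 0.01]]' --delta_rot '[[0, 0, 0], [0, 0, 0], [0, 0, 0], [0, 0, 0], [0, 0, 0]]'

```text
clock: 10.25
position: [0.5797, 0.1232, 0.0254]
tool_rot: [-3.142, -0.0, 0.151]
force: [-0.7, 0.7, -0.3]
grip_width: 0.0177
finger_force: 49.6
```

Call:
apply_moves --linear '[[0, 0, 0], [0, 0, 0], [0, 0, 0], [0, 0, 0], [0, 0, 0]]' --delta_rot '[[0, 0, 0], [0, 0, 0], [0, 0, 0], [0, 0, 0], [0, 0, 0]]' --gripper 0.06

```text
clock: 10.67
position: [0.5797, 0.1231, 0.0253]
tool_rot: [3.142, -0.0, 0.151]
force: [-0.2, 0.5, -0.4]
grip_width: 0.0452
finger_force: 0.0
```

Call:
apply_moves --linear '[[0, 0, 0], [0, 0, 0], [0, 0, 0], [0, 0, 0], [0, 0, 0]]' --delta_rot '[[0, 0, 0], [0, 0, 0], [0, 0, 0], [0, 0, 0], [0, 0, 0]]'

```text
clock: 11.08
position: [0.5796, 0.1231, 0.0253]
tool_rot: [3.142, 0.0, 0.151]
force: [0.3, 0.5, 0.0]
grip_width: 0.045
finger_force: 0.0
```

Call:
apply_moves --linear '[[0, 0, -0.1], [0, 0, -0.3], [0, 0, -0.55], [0, 0, -0.8], [0, 0, -1]]' --delta_rot '[[0, 0, 0], [0, 0, 0], [0, 0, 0], [0, 0, 0], [0, 0, 0]]'

```text
clock: 11.5
position: [0.5799, 0.1229, 0.1277]
tool_rot: [-3.142, -0.001, 0.15]
force: [-0.3, 0.7, 0.5]
grip_width: 0.0454
finger_force: 0.0
```

```bash
python3 - <<'E'
from h import *
s=monitor.observe(); print(s['position'],s['tool_rot'],s['grip_width'])
c=np.array([.5903,.0502]);a=np.radians(8.9); ex=np.array([np.cos(a),np.sin(a)]);ey=np.array([-ex[1],ex[0]])
for n in('side','top'):
    p,d=optics.grab_frame(n); w=pts(n,d); l=w[...,:2]-c; lx,ly=l@ex,l@ey; z=w[...,2]; v=d>0
    rib=v&(abs(lx)<.04)&(ly<0)&(ly>-.08)&(z>.085)&(z<.1); print(n,'rib',rib.sum(),w[rib].mean(0),ly[rib].mean())
    for lo,hi in((.015,.026),(.043,.056)):
        m=v&(abs(lx)<.044)&(ly>.03)&(ly<.12)&(z>lo)&(z<hi)
        if m.sum()>5: print(n,lo,m.sum(),lx[m].min(),lx[m].max(),ly[m].min(),ly[m].max(),np.median(z[m]))
E
```

```text
[0.57986576 0.12288497 0.12774177] [-3.14155238e+00 -1.06998961e-03  1.50159092e-01] 0.04539856335052595
side rib 113 [0.59308834 0.01116902 0.0893889 ] -0.03899242829168859
side 0.015 28 -0.021406837658952658 0.043459981579051565 0.08059595122024742 0.11563592105357166 0.017798947823019644
side 0.043 37 -0.012714793409853964 0.04395438062243064 0.0612360388557416 0.11902793060309642 0.04709503578488467
top rib 193 [0.59731727 0.01184397 0.09342471] -0.03897986371045451
```

The anvil was released standing on the floor and the handle hasn't moved. Next I'll move to the handle and grip it.

Call:
apply_moves --linear '[[0, 0.15, 0], [0, 0.35, 0], [0, 0.55, 0], [0, 0.75, 0], [0, 0.9, 0]]' --delta_rot '[[0, 0, 0], [0, 0, 0], [0, 0, 0], [0, 0, 0], [0, 0, 0]]'

```text
clock: 12.02
position: [0.593, 0.0323, 0.1254]
tool_rot: [3.141, 0.0, 0.15]
force: [-0.3, -0.8, 0.6]
grip_width: 0.0452
finger_force: 0.0
```

Call:
apply_moves --linear '[[0, 0.1, 0], [0, 0.17, 0], [0, 0.21, 0], [0, 0.22, 0], [0, 0.22, 0]]' --delta_rot '[[0, 0, 0], [0, 0, 0], [0, 0, 0], [0, 0, 0], [0, 0, 0]]'

```text
clock: 12.43
position: [0.5964, 0.0129, 0.1252]
tool_rot: [-3.141, 0.0, 0.151]
force: [-0.2, 0.2, 0.4]
grip_width: 0.0451
finger_force: 0.0
```

Call:
apply_moves --linear '[[0, 0, 0.1], [0, 0, 0.2], [0, 0, 0.32], [0, 0, 0.42], [0, 0, 0.47]]' --delta_rot '[[0, 0, 0], [0, 0, 0], [0, 0, 0], [0, 0, 0], [0, 0, 0]]'

```text
clock: 12.85
position: [0.5955, 0.0126, 0.0761]
tool_rot: [-3.142, 0.002, 0.151]
force: [-0.3, -0.4, -0.2]
grip_width: 0.0451
finger_force: 0.0
```

Call:
apply_moves --linear '[[0, 0, 0], [0, 0, 0], [0, 0, 0], [0, 0, 0], [0, 0, 0]]' --delta_rot '[[0, 0, 0], [0, 0, 0], [0, 0, 0], [0, 0, 0], [0, 0, 0]]' --gripper -1 --force 30

```text
clock: 13.27
position: [0.5965, 0.0122, 0.0785]
tool_rot: [3.141, -0.0, 0.151]
force: [0.4, -1.6, -3.3]
grip_width: 0.0129
finger_force: 31.6
```

Call:
apply_moves --linear '[[0, 0, 0], [0, 0, 0], [0, 0, 0], [0, 0, 0], [0, 0, 0]]' --delta_rot '[[0, 0, 0], [0, 0, 0], [0, 0, 0], [0, 0, 0], [0, 0, 0]]'

```text
clock: 13.68
position: [0.5965, 0.0122, 0.0785]
tool_rot: [3.141, -0.0, 0.151]
force: [-0.2, -2.6, 2.8]
grip_width: 0.0132
finger_force: 32.3
```

Call:
apply_moves --linear '[[0, -0.12, 0], [0, -0.3, 0], [0, -0.5, 0], [0, -0.7, 0], [0, -0.85, 0]]' --delta_rot '[[0, 0, 0], [0, 0, 0], [0, 0, 0], [0, 0, 0], [0, 0, 0]]'

```text
clock: 14.1
position: [0.583, 0.0978, 0.0785]
tool_rot: [-3.141, 0.001, 0.151]
force: [-3.6, -2.9, 5.9]
grip_width: 0.0127
finger_force: 32.8
```

Call:
apply_moves --linear '[[0, -0.08, 0], [0, -0.13, 0], [0, -0.17, 0], [0, -0.2, 0], [0, -0.22, 0]]' --delta_rot '[[0, 0, 0], [0, 0, 0], [0, 0, 0], [0, 0, 0], [0, 0, 0]]'

```text
clock: 14.52
position: [0.5798, 0.1185, 0.0785]
tool_rot: [-3.141, 0.001, 0.151]
force: [-4.7, -3.4, 7.4]
grip_width: 0.0131
finger_force: 33.0
```

Call:
apply_moves --linear '[[0, -0.01, 0], [0, -0.02, 0], [0, -0.03, 0], [0, -0.03, 0], [0, -0.03, 0]]' --delta_rot '[[0, 0, 0], [0, 0, 0], [0, 0, 0], [0, 0, 0], [0, 0, 0]]'

```text
clock: 14.93
position: [0.5795, 0.12, 0.0785]
tool_rot: [3.14, 0.001, 0.15]
force: [-3.6, -8.7, 7.0]
grip_width: 0.0129
finger_force: 32.9
```

Call:
apply_moves --linear '[[0, -0.01, 0], [0, -0.02, 0], [0, -0.03, 0], [0, -0.03, 0], [0, -0.03, 0]]' --delta_rot '[[0, 0, 0], [0, 0, 0], [0, 0, 0], [0, 0, 0], [0, 0, 0]]'

```text
clock: 15.35
position: [0.5795, 0.1201, 0.0785]
tool_rot: [3.137, 0.0, 0.148]
force: [-2.0, -21.4, 5.0]
grip_width: 0.0128
finger_force: 32.8
```

It's hard against the stop. I'll ease off, release and retreat.

Call:
apply_moves --linear '[[0, 0.02, 0], [0, 0.03, 0], [0, 0.04, 0], [0, 0.04, 0], [0, 0.04, 0]]' --delta_rot '[[0, 0, 0], [0, 0, 0], [0, 0, 0], [0, 0, 0], [0, 0, 0]]'

```text
clock: 15.77
position: [0.5796, 0.1199, 0.0785]
tool_rot: [-3.142, 0.001, 0.15]
force: [-5.0, -3.2, 7.2]
grip_width: 0.0132
finger_force: 33.1
```

Call:
apply_moves --linear '[[0, 0, 0], [0, 0, 0], [0, 0, 0], [0, 0, 0], [0, 0, 0]]' --delta_rot '[[0, 0, 0], [0, 0, 0], [0, 0, 0], [0, 0, 0], [0, 0, 0]]' --gripper 0.06

```text
clock: 16.18
position: [0.5801, 0.1203, 0.0783]
tool_rot: [-3.142, -0.0, 0.151]
force: [-0.2, -0.6, 1.0]
grip_width: 0.0454
finger_force: 0.0
```

Call:
apply_moves --linear '[[0, 0, -0.1], [0, 0, -0.3], [0, 0, -0.55], [0, 0, -0.8], [0, 0, -0.95]]' --delta_rot '[[0, 0, 0], [0, 0, 0], [0, 0, 0], [0, 0, 0], [0, 0, 0]]'

```text
clock: 16.6
position: [0.5807, 0.12, 0.1764]
tool_rot: [-3.141, -0.002, 0.15]
force: [-0.3, 0.3, 0.1]
grip_width: 0.0452
finger_force: 0.0
```

Call:
apply_moves --linear '[[-0.1, 0.15, -0.1], [-0.3, 0.35, -0.2], [-0.5, 0.55, -0.3], [-0.7, 0.75, -0.4], [-0.8, 0.85, -0.45]]' --delta_rot '[[0, 0, 0], [0, 0, 0], [0, 0, 0], [0, 0, 0], [0, 0, 0]]'

```text
clock: 17.02
position: [0.5122, 0.0214, 0.22]
tool_rot: [-3.141, -0.001, 0.148]
force: [1.0, -1.0, 0.4]
grip_width: 0.0454
finger_force: 0.0
```

Call:
apply_moves --linear '[[0, 0.15, 0], [0, 0.35, 0], [0, 0.55, 0], [0, 0.75, 0], [0, 0.9, 0]]' --delta_rot '[[0, 0, 0], [0, 0, 0], [0, 0, 0], [0, 0, 0], [0, 0, 0]]'

```text
clock: 17.43
position: [0.5275, -0.0663, 0.2189]
tool_rot: [3.141, -0.001, 0.15]
force: [-0.2, -0.1, -0.2]
grip_width: 0.0451
finger_force: 0.0
```

```bash
python3 - <<'E'
from h import *
c=np.array([.5903,.0502]);a=np.radians(8.9); ex=np.array([np.cos(a),np.sin(a)]);ey=np.array([-ex[1],ex[0]])
for n in('side','top'):
    p,d=optics.grab_frame(n); w=pts(n,d); l=w[...,:2]-c; lx,ly=l@ex,l@ey; z=w[...,2]; v=d>0
    rib=v&(abs(lx)<.04)&(abs(ly)<.12)&(z>.085)&(z<.1); print(n,'rib',rib.sum(),w[rib].mean(0),ly[rib].mean())
    cv2.imwrite('pics/%s3.png'%n,p[...,::-1])
E
```

```text
side rib 50 [0.57084915 0.11600798 0.09005812] 0.06802489676160292
top rib 191 [0.58050901 0.11842098 0.09302692] 0.0689143539798104
```

View pics/side3.png

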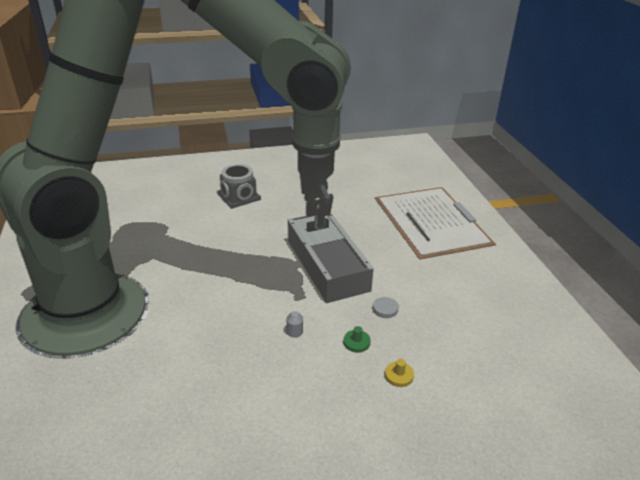

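The cover is shut: the handle measures 69 mm along the case's y against 70 mm nominal. The gripper is free above the case, and the spot anvil (294,324), test block (386,307) and casting (239,186) haven't moved.

```bash
python3 -c "
from workcell import workorder
print(workorder.job_done())"
```

```text
the job is handed in; nothing more can be done
None
```

I set the flat anvil down upright in the compartment, slid the cover shut against its stop and handed the job in at about 17.5 s; no verdict came back, and I could not see the anvil after the cover closed.

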